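Set the courier colour wheel to green and lock it home

TASK

Set the courier wheel on the packing table to green: turn it by its black knob until the green sector shows in the hood's window, then lock it by pressing it down gently and turning it a little either way under light pressure, until it drops over its sprung index pin and goes fully home. Never force it down on the pin or hard sideways against it. Let go of the knob at the end and leave the small carton, the glue stick and the clip box where they stand.

Things in the scene. Friction and masses are not known exactly. Their poses are not given: they have to be found in the camera images.
- selector: The wheel's grey housing, 220 x 220 x 16 mm, screwed to the table. Origin: centre of its underside, on the wheel's axis; its z is up and its -x side carries the hood with the window. Only the hood (top 50 mm above the table) and the knob stand higher than the wheel.
- window (a point): Middle of the window, 80 mm from the axis along the housing's -x, 50 mm above the table. Opening: 20 mm radially, 15 degrees either side; a white tick on the hood's outer edge marks its middle. The black hood is a ring sector 64 to 112 mm from the axis, 45 degrees either side of the window's middle, 47 to 50 mm above the table, on two posts.
- shaft (a point): Point on the wheel's axis, 16 mm above the table. Hidden under the wheel, 72 mm from here, stands one sprung steel index pin, 6 mm thick. Its bearing differs from unit to unit, up to 0.20 rad either side of the window's middle, and cannot be seen. The wheel has six notches underneath, one at the middle of each sector, that fit over the pin with 0.023 rad of play to each side.
- wheel_disc: The wheel: a black disc 190 mm across with six painted sectors of 60 degrees (from above, anticlockwise: green, white, red, yellow, blue, grey). Origin on the axis at the disc's top face, 43 mm above the table when raised. Its z is up; its -x points to the middle of green. The paint begins 34 mm from the axis; the knob stands in the middle.
- knob_grip (a point): Point on the axis inside the knob, 21 mm above the disc's top face: a good height for the TCP. The knob is a black bar 50 mm long (along the disc's x), 14 mm wide (along its y), 32 mm high above the disc, with a white line on top towards green. Grip it across the 14 mm; the fingertips may rest on the disc beside it to press it down.
- wheel_turn (a joint): Turn of the wheel in rad, growing anticlockwise from above; 0 when the middle of green is at the window's middle. Starts between 0.75 and 2.4, so green must be brought back clockwise by that much. Stops at -1.2 and 3.0. Friction 0.06 N m. On green it locks at the pin's bearing, between -0.20 and 0.20 (plus the play).
- wheel_press (a joint): How far the wheel is pressed down, m: 0 raised (start), 0.009 fully home. It stays where it is left; friction 5 N. Off a notch it meets the pin at about 0.003; the pin yields 2 mm (4.5 N, rising to 10.5 N) and is then solid. Turned under light pressure, the pin springs into the notch, the push on the fingers drops, and the wheel goes down to 0.009 against friction alone.
- product_box_5: Small white carton, 100 x 50 x 30 mm, loose, a bystander; origin at the centre of its underside.
- glue_stick: Upright glue stick with a red cap, 27 mm across, 98 mm high, loose, a bystander; origin at the centre of its underside.
- clip_box: Dark blue clip box, 40 x 50 x 18 mm, loose, a bystander; origin at the centre of its underside.

How it is judged:
On the way:
1. green fills the window (within 0.26 rad of its middle) (value of joint wheel_turn between -0.26 and 0.26 rad), for 0.2 s.
At the end, for the whole second after the job is handed in: The wheel is pressed home over its pin (at least 7 of its 9 mm down) with the middle of green within 0.26 rad of the window's middle, and at rest (all of step 1 and value of joint wheel_press above 0.007 m and angular speed of wheel_disc below 0.05 rad/s); the robot touches nothing.
It fails at once if the index pin is pressed or pushed sideways with more than 20 N (contact force between wheel_disc and selector above 20 N).
It fails at once if a loose bystander is moved by more than 25 mm (distance of any of product_box_5, glue_stick, clip_box from where it was at the start of the episode above 0.025 m).
It also fails if it takes over 72 s, if anything falls off the work surface, if the arm or the gripper's body presses on something with over 40 N, if the wrist force passes 120 N, or if a joint passes its speed limit or range.

ROBOT

A 6-joint arm with a two-finger parallel gripper is mounted at the origin on a cart in front of the work surface, level with it; the furniture and walls round the work are solid. World frame = base frame: x ahead of the robot, y to its left, z up, the work surface at z = 0. Lengths are in m, angles in rad, forces in N, time in s.
With the tool pointing down it reaches from about 0.35 to 0.775 m from the base axis. Payload 7.3 kg.
Tool frame: the origin (TCP) lies between the finger pads, 19 mm behind the fingertips; this is the grasp point; z points along the fingers, y is the line along which they close (so a half turn about z gives the same grasp; the last joint's range is limited). The gripper opens to 92 mm and grips with 3 to 60 N. Pads are 19 mm wide; open, the fingers measure 130 mm over their backs; the gripper's body (75 mm by 190 mm) begins 47 mm behind the grasp point.
Start: joints at [0.98, 0.342, 1.524, -0, 1.275, -0.146], TCP at [0.226, 0.474, 0.246] pointing down, gripper open.
Joint ranges: [-2.53, 2.53], [-0.77, 2.02], [0.04, 2.7], [-1, 4.14], [0.28, 2.66], [-3.11, 3.11]. Speed limits (rad/s): [2.57, 2.57, 3.14, 3.14, 3.14, 3.14].

INTERFACE

Orientations are given as a unit quaternion [x, y, z, w].
In Python, from workcell import monitor, grab_frame, camera_model, env gives the robot as it stands.
- The arm moves only by the shell command python3 -m crank 'ROWS' [FORCE]. ROWS is a JSON object of lists of equal length, an entry for each row: "slide": the shift along the tool's x, y, z in mm, a list of three; "dr": the turn, a rotation vector about the tool's x, y, z in rad, a list of three; "gripper": the opening, from 0 (shut) to 1 (fully open). A call has 1 to 12 rows; each row is the pose to reach, as a shift and turn from the pose commanded when the call began, along the tool's axes at that moment; what a row does not reach only later rows make up. A row lasts 1/10 s, in which the tool goes at most 50 mm and 8.59 degrees, less where a joint would pass 70% of its speed; a pose out of reach is approached as far as the arm can. A call with a gripper value outside its range is refused whole. The fingers move at their own pace and stop on an object; FORCE is the grip in N (left out, the last holds). Time passes only in rows, so rows that repeat a pose let the fingers close. It gives the time, the measured TCP pose, the force, the opening and the grip force at its end, in the units of the state.
- monitor.state(): the state, without advancing time (a new reading comes with each control period).
- grab_frame(name): name is "side" or "top"; returns (picture, depth): 400x640x3 uint8, red, green, blue; 400x640 float32, m along the optical axis (not along the pixel's ray), 0 where there is no reading.
- camera_model(name): a dict with "K" (3x3 intrinsics, pixels), "pose" (4x4, takes a point from camera to world coordinates). Camera axes: x right, y up, looking along -z (the intrinsics and any distortion apply to the point x, -y, -z); pixel columns grow to the right and rows downward; lengths in m; the calibration is good to about 2 mm. A picture is of the moment at which its call begins. camera_model takes no time and is no camera call.
- env.job_done(): hands the job in; it is judged then, once.
The state is a dict: "clock": time; "joints": joint angles; "joint_vel": joint speeds; "tau": joint torques, N m; "tool_pos": TCP position; "eef_rot": TCP orientation; "force": force on the tool from outside, world axes, zero at the start; "wrist_torque": the same for the moment, N m; "grip_width": finger opening in m; "gripper_force": force on a finger pad.
Only numpy, scipy, OpenCV 4.12 (cv2) and the standard library are available. Lean on these libraries where they do the work, as an engineer would, in place of code of your own. Each camera call takes 0.05 s, during which the arm holds its last target. There are 200 camera calls.

## Working session

There is one attempt and no reset: what is moved stays moved. The work goes in short steps, Python scripts to look and compute and a shell command to move; the robot and the scene stay as the last step left them, time stands still between calls to the robot, and variables do not carry over. Pictures are saved under pics/ and viewed, at most 10 in all, crops included, and the job is handed in when it is done.

```bash
mkdir -p pics; python3 - <<'E'
from workcell import monitor, grab_frame, camera_model
import cv2,numpy as np
for n in("top","side"):
    p,d=grab_frame(n); cv2.imwrite(f"pics/{n}0.png",p[:,:,::-1]); np.save(f"pics/{n}0.npy",d)
    m=camera_model(n); print(n,np.round(m["K"],1).tolist(),np.round(m["pose"],3).tolist(),[k for k in m])
print(monitor.state())
E
```

```text
top [[511.7, 0.0, 318.8], [0.0, 511.7, 198.4], [0.0, 0.0, 1.0]] [[-0.022, 0.976, -0.216, 0.227], [-1.0, -0.022, -0.0, -0.106], [-0.005, 0.216, 0.976, 1.435], [0.0, 0.0, 0.0, 1.0]] ['K', 'pose']
side [[362.6, 0.0, 323.0], [0.0, 362.6, 202.3], [0.0, 0.0, 1.0]] [[0.622, 0.57, -0.537, -0.026], [-0.783, 0.447, -0.433, -0.543], [-0.006, 0.69, 0.724, 0.832], [0.0, 0.0, 0.0, 1.0]] ['K', 'pose']
{'clock': 0.1, 'joints': array([ 9.80020967e-01,  3.42636713e-01,  1.52492407e+00, -1.55797069e-05,
        1.27539212e+00, -1.45986390e-01]), 'joint_vel': array([ 0.00221271,  0.00015403, -0.00336063, -0.00050285, -0.0003807 ,
       -0.00042299]), 'tau': array([ 1.10869158e-03, -4.32002664e+01, -2.44695497e+01,  7.19194184e-02,
        5.25684224e-02, -8.27238591e-05]), 'tool_pos': array([0.22567785, 0.47364561, 0.24492202]), 'eef_rot': array([ 2.20563499e-01,  9.75372380e-01, -6.37180001e-04, -2.37965814e-04]), 'force': array([ 0.44072912, -0.76724064,  0.60786756]), 'wrist_torque': array([-0.02521619,  0.02165184,  0.07315369]), 'gripper_force': 0.0, 'grip_width': 0.09166379290666109}
```

View pics/top0.png

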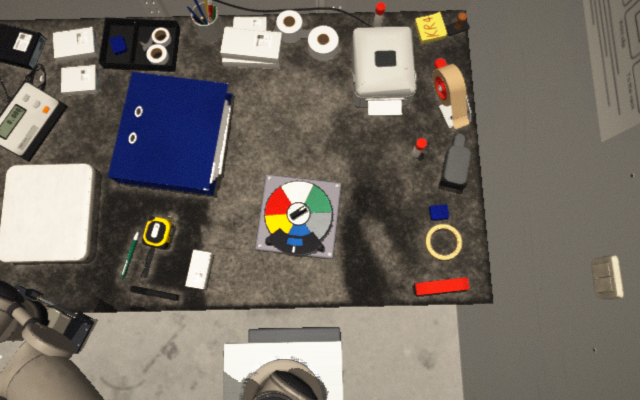

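View pics/side0.png

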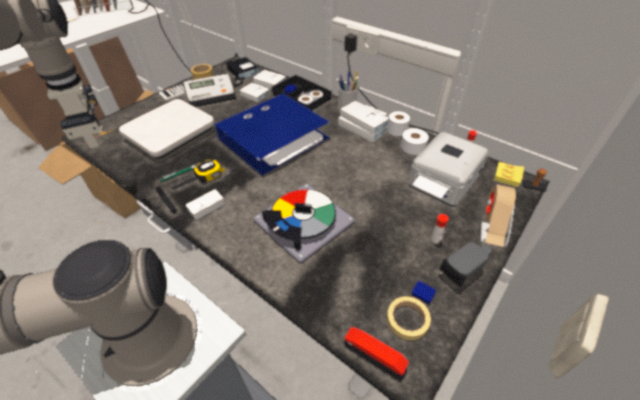

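The top view shows the wheel at about (298,214), with the hood on the robot side (tick at about (293,251)), green at (318,198), and blue in the window. The carton is at (198,270), the glue stick at (421,146) and the clip box at (439,212), all clear of the wheel. Next I'll rectify the image and measure.

```bash
cat > h.py <<'E'
import numpy as np,cv2
from workcell import monitor, grab_frame, camera_model
def pix2w(uv,z,cam="top"):
    m=camera_model(cam);K=np.array(m["K"]);P=np.array(m["pose"])
    uv=np.atleast_2d(uv).astype(float)
    r=np.c_[(uv[:,0]-K[0,2])/K[0,0],-(uv[:,1]-K[1,2])/K[1,1],-np.ones(len(uv))]@P[:3,:3].T
    return P[:3,3]+r*((z-P[2,3])/r[:,2])[:,None]
def rect(img,z,c,half=.13,s=2000,cam="top"):
    # up = +x, left = +y
    q=np.float32([[200,100],[450,100],[450,300],[200,300]])
    w=pix2w(q,z,cam); n=half*s
    t=np.float32([[n-(y-c[1])*s,n-(x-c[0])*s] for x,y,_ in w])
    return cv2.warpPerspective(img,cv2.getPerspectiveTransform(q,t),(int(2*n),int(2*n)),flags=cv2.INTER_CUBIC)
def colmask(img):
    h=cv2.cvtColor(img,cv2.COLOR_RGB2HSV);H,S,V=h[...,0],h[...,1],h[...,2]
    return {"green":(H>55)&(H<90)&(S>90),"red":((H<8)|(H>172))&(S>120),"yellow":(H>20)&(H<35)&(S>120)}
E
python3 - <<'E'
from h import *
img=cv2.imread("pics/top0.png")[:,:,::-1].copy()
c=pix2w([298,214],.043)[0];print("c",c)
a=rect(img,.043,c);b=rect(img,.016,c)
for n,m in colmask(a).items():
    v,u=np.nonzero(m);print(n,len(v),c[0]+(260-v.mean())/2000,c[1]+(260-u.mean())/2000)
    # ray extent
cv2.imwrite("pics/rect.png",np.hstack([a,b])[:,:,::-1][:, :] if 0 else cv2.resize(np.hstack([a,b])[:,:,::-1],(800,400)))
E
```

```text
c [ 0.49221688 -0.04686935  0.043     ]
green 14763 0.5281952766515544 -0.10251776483892017
red 15395 0.5258103891103345 0.010349548971531362
yellow 12011 0.46853242881038326 0.009063208548877225
```

View pics/rect.png

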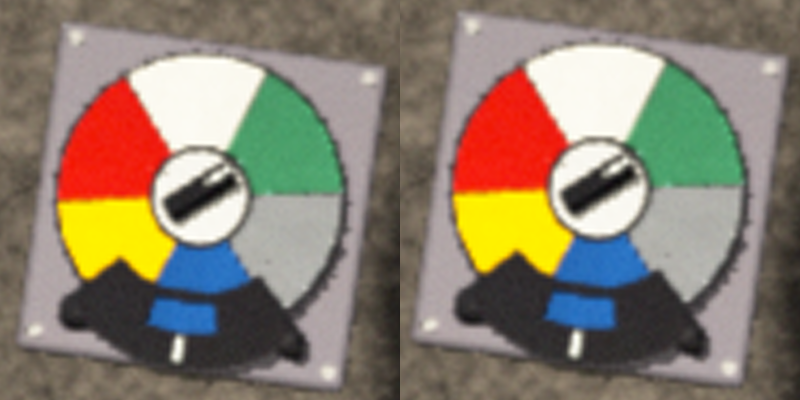

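```bash
cat > fit.py <<'E'
from h import *
from scipy.optimize import least_squares
def measure(img,cam="top",z=.043,c0=(.4935,-.047)):
    c=np.array(c0);q={"top":None}
    m=colmask(img);K=np.ones((2,2))
    pts=[];cen={}
    for n,k in m.items():
        nn,l,s,ce=cv2.connectedComponentsWithStats(k.astype(np.uint8))
        v,u=np.nonzero(k);w=pix2w(np.c_[u,v],z,cam)[:,:2]
        r=np.hypot(*(w-c).T);sel=(r<.105)&(r>.03);w=w[sel];cen[n]=w
        if len(w)<20:continue
        a=np.arctan2(*(w-c).T[::-1]);r=np.hypot(*(w-c).T)
        mid=np.angle(np.mean(np.exp(1j*a)));d=np.angle(np.exp(1j*(a-mid)))
        if n!="yellow":
            for t in np.arange(-.4,.41,.1):
                b=abs(d-t)<.06
                if b.any(): j=np.argmax(np.where(b,r,0));pts.append(w[j])
    pts=np.array(pts)
    f=least_squares(lambda p:np.hypot(*(pts-p).T)-.095,c,loss="soft_l1",f_scale=.001).x if len(pts)>9 else c
    out={}
    for n,w in cen.items():
        if len(w)>20: out[n]=(np.degrees(np.angle(np.mean(np.exp(1j*np.arctan2(*(w-f).T[::-1]))))),len(w))
    return f,out
E
python3 - <<'E'
from fit import *
for n in("top","side"):
    print(n,measure(cv2.imread(f"pics/{n}0.png")[:,:,::-1].copy(),n))
E
python3 -m crank '{"slide":[[0,0,0],[0,0,0]],"dr":[[0,0,0.1],[0,0,0.2]],"gripper":[0.45,0.45]}'
```

```text
top (array([ 0.49037455, -0.04663272]), {'green': (np.float64(-56.071337335741845), 467), 'red': (np.float64(58.02281322567545), 482), 'yellow': (np.float64(113.2811058870903), 388)})
side (array([ 0.48911936, -0.04741371]), {'green': (np.float64(-57.02121740988442), 293), 'red': (np.float64(56.58883751705481), 271), 'yellow': (np.float64(112.37932975513944), 251)})
clock: 0.3
tool_pos: [0.2257, 0.4737, 0.2451]
eef_rot: [0.319, 0.948, -0.0, -0.0]
force: [-0.7, 0.1, -0.9]
grip_width: 0.0801
gripper_force: 0.0
```

```bash
sed -i 's/least_squares(lambda p:np.hypot(\*(pts-p).T)-.095,c,/least_squares(lambda p:np.hypot(*(pts-p[:2]).T)-p[2],[*c,.095],/; s/f_scale=.001).x/f_scale=.001).x[:2]/' fit.py
python3 - <<'E'
from fit import *
for n in("top","side"):
    print(n,measure(cv2.imread(f"pics/{n}0.png")[:,:,::-1].copy(),n))
img=cv2.imread("pics/top0.png")
# housing corners
w=pix2w([[0,0]],.016)
q=np.array([[460,10],[788,57],[743,385],[412,345]],float)-[400,0]
c=np.array([0.49221688,-0.04686935])
W=np.c_[c[0]+(200-q[:,1])*.00065,c[1]+(200-q[:,0])*.00065]
print(W.mean(0),np.linalg.norm(W-np.roll(W,1,0),axis=1))
E
```

```text
top (array([ 0.49447586, -0.04657155]), {'green': (np.float64(-59.050310351018084), 467), 'red': (np.float64(61.047750137459786), 482), 'yellow': (np.float64(116.80751437602773), 388)})
side (array([ 0.48834227, -0.04739081]), {'green': (np.float64(-56.50255631078802), 293), 'red': (np.float64(56.04063520581247), 271), 'yellow': (np.float64(111.68666713698745), 251)})
[ 0.49270438 -0.04735685] [0.21997387 0.21537767 0.21519712 0.2167153 ]
```

```bash
python3 -m crank '{"slide":[[-44,-21,0],[-88,-42,0],[-132,-63,0],[-176,-84,0],[-220,-105,0],[-264,-126,0],[-308,-147,0],[-352,-168,0],[-396,-189,0],[-440,-210,20],[-484,-231,45],[-528,-252,70]],"dr":[[0,0,0.03],[0,0,0.06],[0,0,0.1],[0,0,0.13],[0,0,0.16],[0,0,0.19],[0,0,0.22],[0,0,0.26],[0,0,0.29],[0,0,0.32],[0,0,0.35],[0,0,0.38]],"gripper":[0.45,0.45,0.45,0.45,0.45,0.45,0.45,0.45,0.45,0.45,0.45,0.45]}' 20
python3 -m crank '{"slide":[[0,0,0],[0,0,0],[0,0,0]],"dr":[[0,0,0],[0,0,0],[0,0,0]],"gripper":[0.45,0.45,0.45]}'
python3 - <<'E'
from h import *
for n in("top","side"):
    p,d=grab_frame(n)
    if n=="side":cv2.imwrite("pics/s1.png",cv2.resize(p[150:280,220:400,::-1],None,fx=4,fy=4,interpolation=2))
s=monitor.state();print(s["tool_pos"],s["eef_rot"],s["joints"],s["force"])
E
```

```text
clock: 1.5
tool_pos: [0.4918, -0.0371, 0.1803]
eef_rot: [0.491, 0.871, 0.0, 0.0]
force: [0.2, 0.9, -0.4]
grip_width: 0.041
gripper_force: 0.0
clock: 1.8
tool_pos: [0.4911, -0.0344, 0.1814]
eef_rot: [0.49, 0.872, 0.0, -0.0]
force: [0.0, -0.0, 0.4]
grip_width: 0.0412
gripper_force: 0.0
[ 0.4912458  -0.0340508   0.18185957] [4.89514382e-01 8.71995041e-01 2.70885602e-04 4.94317927e-04] [-2.25132393e-01  3.46338658e-01  1.70879677e+00  2.71815394e-04
  1.08535583e+00 -7.72989716e-01] [ 0.62108676  0.87206915 -0.23470577]
```

View pics/s1.png

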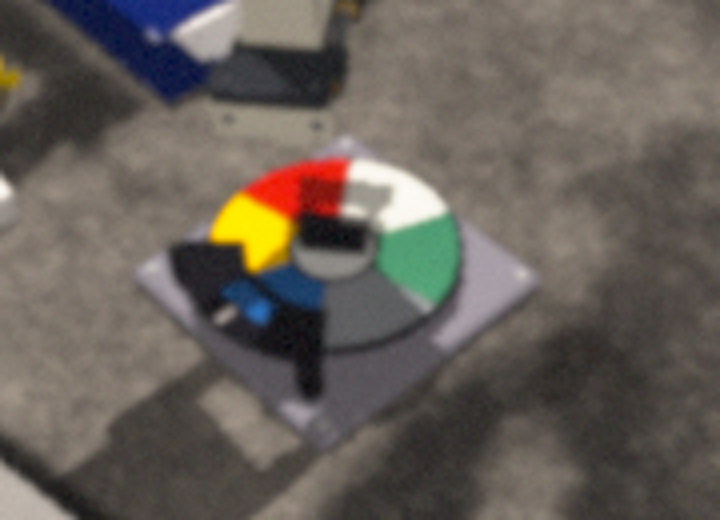

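The side crop shows the gripper above and behind the knob, and the wheel has not moved. Next I'll centre over the knob, then descend.

```bash
python3 -m crank '{"slide":[[-6,-2,5],[-12.5,-4.3,20],[-12.5,-4.3,45],[-12.5,-4.3,70],[-12.5,-4.3,90],[-12.5,-4.3,105],[-12.5,-4.3,114],[-12.5,-4.3,115],[-12.5,-4.3,115]],"dr":[[0,0,0],[0,0,0],[0,0,0.008],[0,0,0.008],[0,0,0.008],[0,0,0.008],[0,0,0.008],[0,0,0.008],[0,0,0.008]],"gripper":[0.45,0.45,0.45,0.45,0.45,0.45,0.45,0.45,0.45]}' 
python3 - <<'E'
from fit import *
for n in("top","side"):
    p,d=grab_frame(n)
    cv2.imwrite(f"pics/{n}2.png",p[:,:,::-1])
    print(measure(p,n))
a=cv2.imread("pics/side2.png")[150:280,220:400];b=cv2.imread("pics/top2.png")[150:280,220:400]
cv2.imwrite("pics/s2.png",cv2.resize(np.hstack([a,b]),None,fx=2.2,fy=2.2,interpolation=2))
s=monitor.state();print(s["tool_pos"],s["eef_rot"],s["joints"],s["force"])
E
```

```text
clock: 2.8
tool_pos: [0.4945, -0.048, 0.0665]
eef_rot: [0.494, 0.87, 0.0, 0.0]
force: [-0.5, 0.1, -0.8]
grip_width: 0.0411
gripper_force: 0.0
(array([ 0.49444275, -0.04699794]), {'green': (np.float64(-72.26810103196821), 188), 'red': (np.float64(64.82724472603536), 36)})
(array([ 0.48928851, -0.04908439]), {'green': (np.float64(-56.80215396334839), 298), 'red': (np.float64(81.13680018879931), 31), 'yellow': (np.float64(107.65654865747655), 95)})
[ 0.49475616 -0.04808739  0.06690963] [4.93651652e-01 8.69659318e-01 2.67630112e-04 8.03740185e-04] [-2.51254861e-01  5.15970089e-01  1.82222423e+00  1.32924928e-04
  8.01706777e-01 -7.89575713e-01] [-0.11059986 -0.11062263  0.21327622]
```

View pics/s2.png

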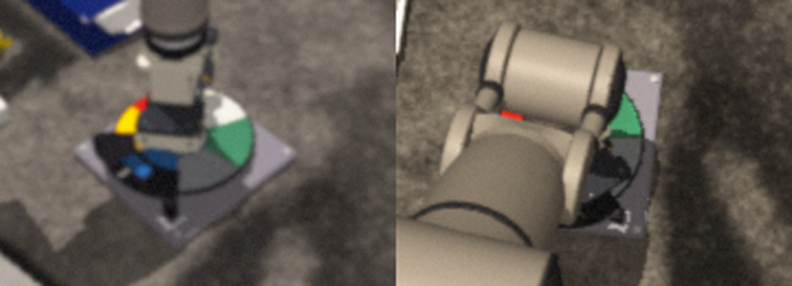

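The gripper stands over the knob with the fingers on either side of it. I'll close it now.

```bash
python3 -m crank '{"slide":[[0,0,1],[0,0,1],[0,0,1],[0,0,1],[0,0,1],[0,0,1]],"dr":[[0,0,0],[0,0,0],[0,0,0],[0,0,0],[0,0,0],[0,0,0]],"gripper":[0.2,0.1,0.1,0.1,0.1,0.1]}' 20
```

```text
clock: 3.5
tool_pos: [0.4941, -0.0481, 0.0652]
eef_rot: [0.494, 0.87, -0.0, -0.0]
force: [-2.0, -1.5, 2.4]
grip_width: 0.0138
gripper_force: 19.9
```

```bash
python3 -m crank '{"slide":[[0,0,0],[0,0,0],[0,0,0],[0,0,0],[0,0,0],[0,0,0],[0,0,0],[0,0,0],[0,0,0],[0,0,0],[0,0,0],[0,0,0]],"dr":[[0,0,0.05],[0,0,0.15],[0,0,0.25],[0,0,0.35],[0,0,0.45],[0,0,0.55],[0,0,0.65],[0,0,0.75],[0,0,0.85],[0,0,0.95],[0,0,1.0],[0,0,1.0]],"gripper":[0.1,0.1,0.1,0.1,0.1,0.1,0.1,0.1,0.1,0.1,0.1,0.1]}' 
python3 - <<'E'
from fit import *
for n in("top","side"):
    p,d=grab_frame(n);print(measure(p,n))
s=monitor.state();print(s["tool_pos"],s["eef_rot"],s["joints"],s["force"],s["grip_width"],s["wrist_torque"])
E
```

```text
clock: 4.7
tool_pos: [0.4949, -0.0481, 0.0653]
eef_rot: [0.85, 0.526, 0.001, 0.001]
force: [2.4, 0.2, -1.1]
grip_width: 0.0139
gripper_force: 20.0
(array([ 0.4935, -0.047 ]), {'green': (np.float64(-115.23571428886974), 439), 'yellow': (np.float64(64.11995161059079), 26)})
(array([ 0.4938133 , -0.05006357]), {'green': (np.float64(-118.32281166424822), 331), 'red': (np.float64(-6.545690177681663), 154), 'yellow': (np.float64(75.41713379179927), 60)})
[ 0.4949534  -0.04812824  0.06528945] [8.49903232e-01 5.26938018e-01 7.34739598e-04 5.30688891e-04] [-2.51376002e-01  5.18863696e-01  1.82305711e+00  4.55431496e-04
  7.97888763e-01  2.09114544e-01] [ 3.7285336  -0.56259366 -0.72588856] 0.013753500665867563 [-0.09779911 -0.43398644  0.00763852]
```

```bash
python3 -m crank '{"slide":[[0,0,0],[0,0,0],[0,0,0],[0,0,0],[0,0,0],[0,0,0],[0,0,0],[0,0,0],[0,0,0],[0,0,0],[0,0,0],[0,0,0]],"dr":[[0,0,0.05],[0,0,0.15],[0,0,0.25],[0,0,0.35],[0,0,0.45],[0,0,0.55],[0,0,0.65],[0,0,0.75],[0,0,0.85],[0,0,0.95],[0,0,1.0],[0,0,1.0]],"gripper":[0.1,0.1,0.1,0.1,0.1,0.1,0.1,0.1,0.1,0.1,0.1,0.1]}' 
python3 - <<'E'
from fit import *
for n in("top","side"):
    p,d=grab_frame(n);print(measure(p,n));cv2.imwrite(f"pics/{n}3.png",p[:,:,::-1])
a=cv2.imread("pics/side3.png")[170:270,230:380];b=cv2.imread("pics/top3.png")[160:260,240:390]
cv2.imwrite("pics/s3.png",cv2.resize(np.hstack([a,b]),None,fx=2.6,fy=2.6,interpolation=2))
s=monitor.state();print(s["tool_pos"],s["eef_rot"],s["joints"],s["force"],s["grip_width"],s["wrist_torque"])
E
```

```text
clock: 6.0
tool_pos: [0.4954, -0.0488, 0.0653]
eef_rot: [0.999, 0.054, 0.001, 0.001]
force: [3.6, -3.2, -1.9]
grip_width: 0.0142
gripper_force: 20.0
(array([ 0.4935, -0.047 ]), {'red': (np.float64(-71.8724278790649), 47)})
(array([ 0.49732889, -0.04974919]), {'green': (np.float64(178.3694265032165), 169), 'red': (np.float64(-61.97943076208194), 243), 'yellow': (np.float64(5.224996295987329), 50)})
[ 0.49541095 -0.04880413  0.06529073] [9.98486519e-01 5.49756298e-02 1.37353071e-03 6.82111453e-04] [-2.51990915e-01  5.19117369e-01  1.82253634e+00 -6.57568248e-04
  7.96908162e-01  1.20925744e+00] [ 3.84891006 -3.17479726 -2.81457865] 0.01393286349114469 [-0.5997186  -0.6040292  -0.05550482]
```

View pics/s3.png

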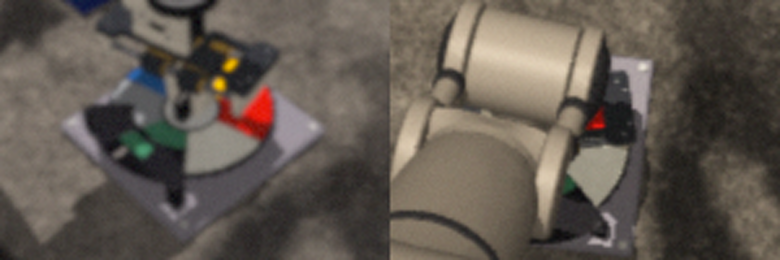

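Green now shows in the window, with the estimated turn at about 0.25. I'll relieve the side load, turn to about 0.21, and begin a gentle press.

```bash
python3 -m crank '{"slide":[[0.5,0.4,0],[0.9,0.7,0],[0.9,0.7,0.5],[0.9,0.7,1],[0.9,0.7,1.5],[0.9,0.7,2],[0.9,0.7,2]],"dr":[[0,0,0],[0,0,0.02],[0,0,0.03],[0,0,0.03],[0,0,0.03],[0,0,0.03],[0,0,0.03]],"gripper":[0.1,0.1,0.1,0.1,0.1,0.1,0.1]}' 
python3 -m crank '{"slide":[[0,0,0.5],[0,0,1],[0,0,1]],"dr":[[0,0,0],[0,0,0],[0,0,0]],"gripper":[0.1,0.1,0.1]}'
```

```text
clock: 6.8
tool_pos: [0.4955, -0.0489, 0.0636]
eef_rot: [0.999, 0.039, 0.001, 0.0]
force: [1.1, -2.4, 5.0]
grip_width: 0.0139
gripper_force: 19.9
clock: 7.1
tool_pos: [0.4955, -0.0489, 0.0625]
eef_rot: [0.999, 0.039, 0.001, 0.0]
force: [1.8, -2.4, 4.8]
grip_width: 0.0136
gripper_force: 19.9
```

```bash
python3 -m crank '{"slide":[[0,0,0.3],[0,0,0.6],[0,0,0.6]],"dr":[[0,0,0],[0,0,0],[0,0,0]],"gripper":[0.1,0.1,0.1]}'; python3 -m crank '{"slide":[[0,0,0.4],[0,0,0.8],[0,0,0.8]],"dr":[[0,0,0],[0,0,0],[0,0,0]],"gripper":[0.1,0.1,0.1]}'
```

```text
clock: 7.4
tool_pos: [0.4956, -0.0489, 0.062]
eef_rot: [0.999, 0.039, 0.001, 0.0]
force: [2.4, -3.5, 5.4]
grip_width: 0.0137
gripper_force: 19.9
clock: 7.7
tool_pos: [0.4956, -0.0489, 0.0614]
eef_rot: [0.999, 0.039, 0.001, 0.0]
force: [1.3, -2.8, 9.3]
grip_width: 0.0141
gripper_force: 20.0
```

```bash
for i in 1; do python3 -m crank '{"slide":[[0,0,0.3],[0,0,0.3],[0,0,0.3],[0,0,0.3]],"dr":[[0,0,0.015],[0,0,0.03],[0,0,0.045],[0,0,0.045]],"gripper":[0.1,0.1,0.1,0.1]}'; python3 -c 'from workcell import monitor as m;print(m.state()["wrist_torque"])'; python3 -m crank '{"slide":[[0,0,0],[0,0,0],[0,0,0],[0,0,0]],"dr":[[0,0,0.015],[0,0,0.03],[0,0,0.045],[0,0,0.045]],"gripper":[0.1,0.1,0.1,0.1]}'; python3 -c 'from workcell import monitor as m;print(m.state()["wrist_torque"])';done
```

```text
clock: 8.1
tool_pos: [0.4957, -0.049, 0.0612]
eef_rot: [1.0, 0.017, 0.001, 0.0]
force: [0.8, -3.0, 10.0]
grip_width: 0.0138
gripper_force: 20.0
[-0.51656578  0.20231458  0.22068277]
clock: 8.5
tool_pos: [0.4957, -0.049, 0.0612]
eef_rot: [1.0, -0.005, 0.001, 0.0]
force: [0.9, -2.3, 9.0]
grip_width: 0.0139
gripper_force: 20.0
[-0.55535037  0.17524639  0.24312269]
```

```bash
python3 -m crank '{"slide":[[0,0,0],[0,0,0],[0,0,0],[0,0,0]],"dr":[[0,0,0.015],[0,0,0.03],[0,0,0.045],[0,0,0.045]],"gripper":[0.1,0.1,0.1,0.1]}'; python3 - <<'E'
from fit import *
print(monitor.state()["wrist_torque"])
p,d=grab_frame("side");print(measure(p,"side",.039));cv2.imwrite("pics/s4.png",cv2.resize(p[170:270,230:380,::-1],None,fx=5,fy=5,interpolation=2))
E
```

```text
clock: 8.9
tool_pos: [0.4957, -0.0491, 0.0612]
eef_rot: [1.0, -0.028, 0.001, 0.0]
force: [1.6, -2.8, 9.0]
grip_width: 0.0138
gripper_force: 20.0
[-0.65855291  0.14030339  0.20315883]
(array([ 0.49536281, -0.05567143]), {'green': (np.float64(165.25851894375862), 167), 'red': (np.float64(-65.68651402332658), 254)})
```

View pics/s4.png

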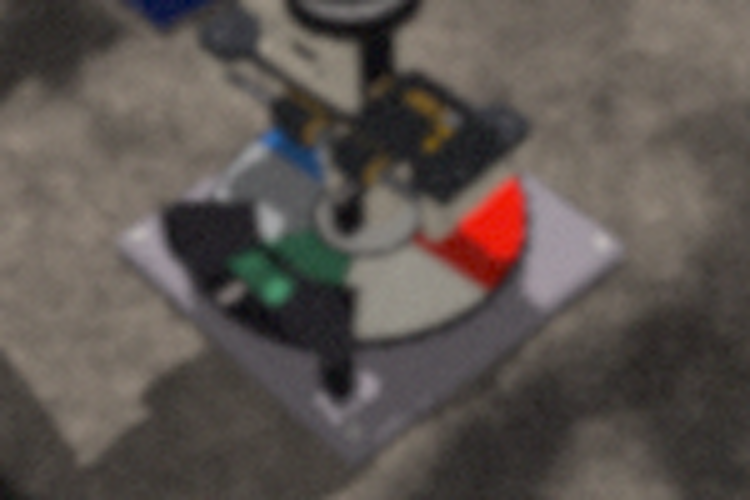

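Green fills the window and the wheel follows the gripper (the green/white boundary at (345,275) has moved left). I'll continue the sweep.

```bash
python3 -m crank '{"slide":[[0,0,0],[0,0,0],[0,0,0],[0,0,0]],"dr":[[0,0,0.015],[0,0,0.03],[0,0,0.045],[0,0,0.045]],"gripper":[0.1,0.1,0.1,0.1]}';python3 -c 'from workcell import monitor as m;print(m.state()["wrist_torque"])'; python3 -m crank '{"slide":[[0,0,0],[0,0,0],[0,0,0],[0,0,0]],"dr":[[0,0,0.015],[0,0,0.03],[0,0,0.045],[0,0,0.045]],"gripper":[0.1,0.1,0.1,0.1]}';python3 -c 'from workcell import monitor as m;print(m.state()["wrist_torque"])'
```

```text
clock: 9.35
tool_pos: [0.4957, -0.0491, 0.0612]
eef_rot: [0.999, -0.05, 0.001, 0.0]
force: [1.3, -3.6, 9.8]
grip_width: 0.0139
gripper_force: 20.0
[-0.6263316   0.15511863  0.28485269]
clock: 9.75
tool_pos: [0.4957, -0.0491, 0.0612]
eef_rot: [0.997, -0.073, 0.001, 0.0]
force: [1.4, -4.3, 9.1]
grip_width: 0.0139
gripper_force: 20.0
[-0.66675125  0.19933775  0.24672972]
```

```bash
python3 -m crank '{"slide":[[0,0,0],[0,0,0],[0,0,0],[0,0,0]],"dr":[[0,0,0.015],[0,0,0.03],[0,0,0.045],[0,0,0.045]],"gripper":[0.1,0.1,0.1,0.1]}';python3 -c 'from workcell import monitor as m;print(m.state()["wrist_torque"])'; python3 -m crank '{"slide":[[0,0,0],[0,0,0],[0,0,0],[0,0,0]],"dr":[[0,0,0.015],[0,0,0.03],[0,0,0.045],[0,0,0.045]],"gripper":[0.1,0.1,0.1,0.1]}';python3 -c 'from workcell import monitor as m;print(m.state()["wrist_torque"])'
```

```text
clock: 10.15
tool_pos: [0.4956, -0.0492, 0.0612]
eef_rot: [0.995, -0.095, 0.001, 0.0]
force: [1.1, -4.3, 10.0]
grip_width: 0.0138
gripper_force: 20.0
[-0.72039172  0.19186531  0.26365492]
clock: 10.55
tool_pos: [0.4956, -0.0492, 0.0612]
eef_rot: [0.993, -0.118, 0.001, 0.0]
force: [1.4, -3.9, 9.0]
grip_width: 0.0139
gripper_force: 20.0
[-0.77668945  0.22672959  0.27768819]
```

```bash
python3 -m crank '{"slide":[[0,0,0],[0,0,0],[0,0,0],[0,0,0]],"dr":[[0,0,0.015],[0,0,0.03],[0,0,0.045],[0,0,0.045]],"gripper":[0.1,0.1,0.1,0.1]}';python3 -c 'from workcell import monitor as m;print(m.state()["wrist_torque"])'; python3 -m crank '{"slide":[[0,0,0],[0,0,0],[0,0,0],[0,0,0]],"dr":[[0,0,0.015],[0,0,0.03],[0,0,0.045],[0,0,0.045]],"gripper":[0.1,0.1,0.1,0.1]}';python3 - <<'E'
from fit import *
print(monitor.state()["wrist_torque"])
p,d=grab_frame("side");print(measure(p,"side",.039));cv2.imwrite("pics/s5.png",cv2.resize(p[170:270,230:380,::-1],None,fx=5,fy=5,interpolation=2))
E
```

```text
clock: 10.95
tool_pos: [0.4956, -0.0492, 0.0612]
eef_rot: [0.99, -0.14, 0.001, 0.0]
force: [1.8, -4.5, 8.8]
grip_width: 0.014
gripper_force: 20.0
[-0.79897152  0.23610948  0.20323978]
clock: 11.35
tool_pos: [0.4955, -0.0492, 0.0609]
eef_rot: [0.987, -0.162, 0.001, 0.0]
force: [0.5, -5.0, 5.0]
grip_width: 0.014
gripper_force: 20.0
[-0.90500135 -0.04020523  0.01704136]
(array([ 0.49268871, -0.05837897]), {'green': (np.float64(154.22891005957146), 183), 'red': (np.float64(-78.9907633313264), 311), 'yellow': (np.float64(-29.803072105091513), 29)})
```

View pics/s5.png

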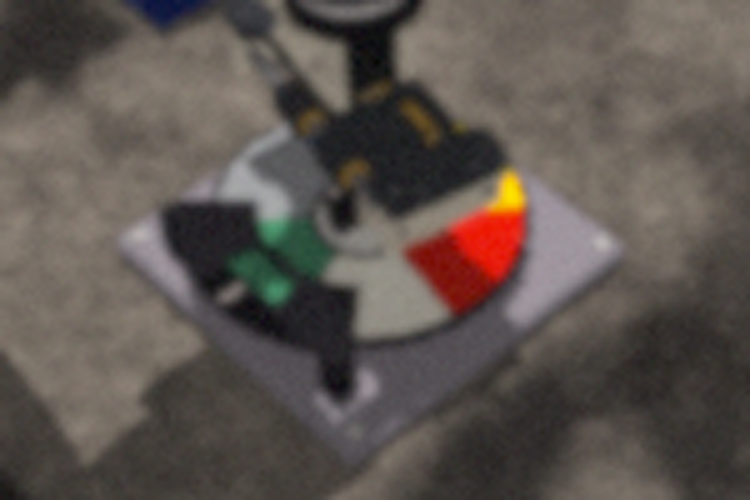

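Green still fills the window, and both the push (9 to 5 N) and the torque have dropped, so the pin is in the notch. I'll press straight down gently.

```bash
python3 -m crank '{"slide":[[0,0,0.4],[0,0,0.8],[0,0,1.2],[0,0,1.2]],"dr":[[0,0,0],[0,0,0],[0,0,0],[0,0,0]],"gripper":[0.1,0.1,0.1,0.1]}'; python3 -m crank '{"slide":[[0,0,0.4],[0,0,0.8],[0,0,1.2],[0,0,1.2]],"dr":[[0,0,0],[0,0,0],[0,0,0],[0,0,0]],"gripper":[0.1,0.1,0.1,0.1]}'
```

```text
clock: 11.8
tool_pos: [0.4955, -0.0492, 0.0596]
eef_rot: [0.987, -0.162, 0.001, 0.0]
force: [1.7, -4.9, 4.3]
grip_width: 0.0136
gripper_force: 20.0
clock: 12.2
tool_pos: [0.4954, -0.0492, 0.0583]
eef_rot: [0.987, -0.162, 0.0, 0.0]
force: [1.7, -5.9, 4.5]
grip_width: 0.0141
gripper_force: 20.0
```

```bash
python3 -m crank '{"slide":[[0,0,0.4],[0,0,0.8],[0,0,1.2],[0,0,1.2]],"dr":[[0,0,0],[0,0,0],[0,0,0],[0,0,0]],"gripper":[0.1,0.1,0.1,0.1]}'; python3 -m crank '{"slide":[[0,0,0.3],[0,0,0.6],[0,0,0.6]],"dr":[[0,0,0],[0,0,0],[0,0,0]],"gripper":[0.1,0.1,0.1]}'
```

```text
clock: 12.6
tool_pos: [0.4955, -0.0492, 0.0572]
eef_rot: [0.987, -0.162, 0.001, 0.0]
force: [1.2, -5.6, 4.4]
grip_width: 0.0136
gripper_force: 20.0
clock: 12.9
tool_pos: [0.4955, -0.0492, 0.0565]
eef_rot: [0.987, -0.162, 0.001, 0.0]
force: [1.1, -5.3, 5.9]
grip_width: 0.0138
gripper_force: 20.0
```

```bash
python3 -m crank '{"slide":[[0,0.5,0],[0,0.9,0],[0,0.9,0],[0,0.9,0],[0,0.9,0],[0,0.9,0],[0,0.9,0]],"dr":[[0,0,0],[0,0,0],[0,0,0],[0,0,0],[0,0,0],[0,0,0],[0,0,0]],"gripper":[0.1,0.1,0.3,0.4,0.4,0.4,0.4]}'
python3 -m crank '{"slide":[[0,0,-5],[0,0,-20],[0,0,-45],[0,0,-80],[0,0,-120],[0,0,-160],[0,0,-200],[0,0,-200],[0,0,-200]],"dr":[[0,0,0],[0,0,0],[0,0,0],[0,0,0],[0,0,0],[0,0,0],[0,0,0],[0,0,0],[0,0,0]],"gripper":[0.4,0.4,0.4,0.4,0.4,0.4,0.4,0.4,0.4]}'
python3 - <<'E'
from fit import *
p,d=grab_frame("side");P=p
p2,d2=grab_frame("top");cv2.imwrite("pics/s6.png",np.vstack([cv2.resize(P[150:290,220:420,::-1],(400,280)),cv2.resize(p2[150:290,220:420,::-1],(400,280))]))
K=np.array(camera_model("side")["K"]);M=np.array(camera_model("side")["pose"])
def z(d):
    v,u=np.mgrid[0:400,0:640];q=np.stack([(u-K[0,2])/K[0,0]*d,-(v-K[1,2])/K[1,1]*d,-d],-1)@M[:3,:3].T+M[:3,3];return q
for dd in(np.load("pics/side0.npy"),d):
    q=z(dd);s=q[...,:2]-[.494,-.047];r=np.hypot(s[...,0],s[...,1])
    b=(r<.085)&(r>.045)&(s[...,1]<-.03)&(q[...,2]>.02)&(q[...,2]<.06);print(np.median(q[b][:,2]),b.sum())
print(monitor.state()["tool_pos"])
E
```

```text
clock: 13.6
tool_pos: [0.4946, -0.0493, 0.056]
eef_rot: [0.987, -0.162, -0.0, -0.0]
force: [0.1, -0.2, 0.6]
grip_width: 0.0368
gripper_force: 0.0
clock: 14.5
tool_pos: [0.4949, -0.0495, 0.257]
eef_rot: [0.987, -0.162, 0.001, 0.0]
force: [-0.6, -0.0, -0.6]
grip_width: 0.0365
gripper_force: 0.0
0.04399312739509048 520
0.035260569001970665 518
[ 0.49407093 -0.04929795  0.25504993]
```

View pics/s6.png

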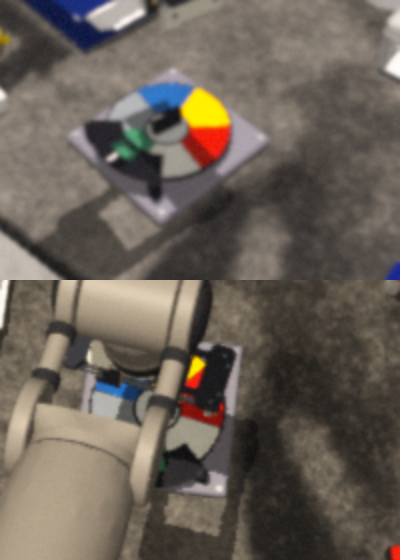

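The disc dropped 8.7 mm, green shows in the window and the gripper is clear, so I'm handing in.

```bash
python3 -c 'from workcell import env;print(env.job_done())'
```

```text
the job is handed in; nothing more can be done
None
```

The courier wheel is on green and pressed home over its pin (about 8.7 of 9 mm down), the knob is released, and the job is handed in at about 15 s; the bystanders were not touched, and no verdict came back.

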